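# Bond a flow cell in the ratchet bench clamp

## Robot

A 6-joint arm with a two-finger parallel gripper is mounted at the origin on the work surface; the furniture and walls round the work are solid. World frame = base frame: x ahead of the robot, y to its left, z up, the work surface at z = 0. Lengths are in m, angles in degrees, forces in N, time in s.
With the tool pointing down it reaches from about 0.275 to 0.75 m from the base axis. Payload 10.2 kg.
Tool frame: the origin (TCP) lies on the centre line of the jaws, within the pads' length; the fingertips stand 22 mm ahead of it and the grasp point (between the pads) lies 3 mm ahead of it; z points along the fingers, y is the line along which they close (so a half turn about z gives the same grasp; the last joint's range is limited). The gripper opens to 88 mm and grips with 3 to 60 N. Pads are 18 mm wide; open, the fingers measure 123 mm over their backs; the gripper's body (75 mm by 187 mm) begins 45 mm behind the grasp point.
Start: joints at [61.513, 17.928, 85.812, -0, 76.261, -12.8], TCP at [0.142, 0.505, 0.261] pointing down, gripper open.
Joint ranges: [-168.41, 168.41], [-55.51, 124.54], [10.69, 146.95], [-70.63, 250.63], [1, 178], [-165.06, 165.06]. Speed limits (degrees/s): [136.94, 136.94, 172.46, 180, 180, 180].

## Interface

Orientations are given as [roll, pitch, yaw] about the fixed x, y, z axes, in that order (R = Rz(yaw) Ry(pitch) Rx(roll)).
In Python, from rig import get_obs, get_image, close_job gives the robot as it stands.
- The arm moves only by the tool creep_tool, called after "Request:" by a JSON object that holds its "api" and its "payload". Schema: {"type":"object","properties":{"moves":{"type":"array","items":{"type":"number"},"minItems":7,"maxItems":70},"only":{"type":"string"},"quiet":{"type":"boolean"},"lines":{"type":"string"}},"required":["moves"],"additionalProperties":false}. moves is one flat list of numbers that holds 1 to 10 rows one after another, with no inner brackets; each row has 7 numbers: dx, dy, dz in m, then a rotation vector rx, ry, rz in degrees, then the finger opening in m; each row is the pose to reach, as a shift and turn from the pose commanded when the call began, along the tool's axes at that moment; what a row does not reach only later rows make up. A row lasts 1/10 s, in which the tool goes at most 0.05 m and 8.59 degrees, less where a joint would pass 70% of its speed; a pose out of reach is approached as far as the arm can. The fingers move at their own pace and stop on an object; the grip force is fixed at half the most. Time passes only in rows, so rows that do not move let the fingers close. The tool returns the time, the measured TCP pose, the force, the opening and the grip force at its end. only (a regular expression) keeps the lines of the reply that match it, lines (a string "A,B") keeps lines A to B, and quiet returns only ok. Input that does not fit is refused with a message, and nothing moves.
- get_obs(): the state, without advancing time (a new reading comes with each control period).
- get_image(name): name is "side" or "top" or "wrist"; returns a dict with "pixels" (480x640x3 uint8, red, green, blue), "fx", "fy", "cx", "cy" (pixels), "k1" (the pictures are not rectified: a ray, as slopes to the right and down, at radius r is drawn at 1 + k1 r^2 times it, then the intrinsics apply), "rvec" (rotation vector, rad) and "tvec" (3), from world to camera coordinates, as OpenCV has them. Camera axes: x right, y down, z forward; pixel columns grow to the right and rows downward; lengths in m; the calibration is good to about 2 mm. A picture is of the moment at which its call begins. There is no depth.
- close_job(): hands the job in; it is judged then, once.
The state is a dict: "t": time; "qpos": joint angles; "joint_velocities": joint speeds; "joint_torque": joint torques, N m; "tcp_pos": TCP position; "ee_rot": TCP orientation; "contact_force": force on the tool from outside, world axes, zero at the start; "wrist_torque": the same for the moment, N m; "finger_gap": finger opening in m; "grip_force": force on a finger pad.
Only numpy, scipy, OpenCV 4.12 (cv2) and the standard library are available. Lean on these libraries where they do the work, as an engineer would, in place of code of your own. Each camera call takes 0.05 s, during which the arm holds its last target. There are 200 camera calls.

## Task

Bond the clear flow cell that stands in the blue bench clamp. First, while the joint between its two halves is still open, press the white nozzle of the amber activator spray bottle all the way down and let it spring back up; then pump the clamp's red trigger towards its black grip until the jaw has pushed the two halves together and the red band on the jaw pad's sprung stem has gone out of sight, but never press the pad fully home, which would crack the cell. Do it with the trigger alone (do not touch the cell, jaw or rod), leave the glue bottle, flask and beaker where they stand, and finish still holding the trigger in with that pressure on the joint.

Things in the scene. Friction and masses are not known exactly. Their poses are not given: they have to be found in the camera images.
- clamp: Fixed bench clamp, worked like a caulking gun. Origin on the table under its 295 x 80 mm plate, z up; x along the plate, +x the way the jaw closes: blue head with upright black grip (x -85 to -58 mm, top z 156) and red trigger, toothed rod with jaw, bed with low rails, blue anvil (face at x 130, top z 62). Head top z 92. In front of the trigger the space above z 75 mm is free.
- trigger (a joint): Red trigger, rad: 0 at rest (leaning 0.225 to clamp +x), 0.45 pulled in to the grip. Pivot along y at clamp x -35, z 75 mm. Springs back (0.14 to 0.3 N m). A pawl 30 mm below the pivot pushes the rod's teeth (pitch 4 mm): a full pull moves the rod about 12 mm (the pawl may first have to find a tooth); going back it slips over the teeth and the rod stays. Pull at the face: under 15 N.
- trigger_face (a point): Point on the front (clamp +x) face of the red trigger, 60 mm above its pivot, where it is pulled towards the clamp's -x; the trigger is 22 mm wide, 9 mm thick and ends 24 mm above this point. It travels 28 mm (nearly level) in a full pull.
- rod (a joint): How far the toothed rod has been pumped forward, m (0 to 0.075; starts at 0 to 0.012). A friction brake of 4.5 N is all that keeps the rod from sliding back, so the full pressure lasts only while the trigger is held; let go, it slides back until the pad is pressed in 1 to 3 mm.
- pad (a joint): How far the sprung jaw pad is pressed back on its stem, m: 0 free, 0.012 fully home. Spring 1.5 N per mm. The red band on the stem, 5 mm long and next to the jaw's cup, is out of sight from 0.005 on.
- pad_face (a point): Centre of the flat black rubber face of the jaw pad (30 mm across), 34 mm above the table; it faces the clamp's +x.
- cell_front: Front half of the flow cell, the one the jaw pad pushes: loose clear acrylic block 20 mm thick (x), 46 mm wide (y), 44 mm high (z), blue disc on its inner face. Origin at the centre of its underside, on the bed 12 mm above the table; x runs along the clamp.
- cell_rear: Rear half of the flow cell, next to the anvil: loose clear acrylic block of the same size with two black hose barbs 11 mm high on top. Origin at the centre of its underside; x runs along the clamp. The joint is closed when the two origins are 20 mm apart.
- nozzle (a joint): How far the white nozzle of the spray bottle is pressed down, m: 0 up, 0.006 fully down. Spring: 1.8 N to start, 4.5 N fully down; it comes back by itself.
- nozzle_top (a point): Centre of the flat round top (21 mm across) of the white spray nozzle, 116 mm above the table when up. The amber bottle (48 mm wide) stands fixed in a grey holder 76 mm wide, beside the cell, its white collar ends 23 mm below this point.
- glue_bottle: Bystander: small brown dropper bottle, 34 mm wide, 102 mm high, loose; origin at the centre of its underside.
- flask: Bystander: conical glass flask, 52 mm wide, 87 mm high, loose; origin at the centre of its underside.
- beaker: Bystander: small glass beaker, 55 mm wide, 58 mm high, loose; origin at the centre of its underside.
Not all that is in view belongs to the job. What is shaped like the part that bears nozzle but green is not meant.

How it is judged (in metres and radians):
On the way, in this order (a step that is already met when the one before it is completed fails the run):
1. the nozzle is pressed all the way down while the joint is still open (value of joint nozzle above 0.0045 m and horizontal distance between cell_front and cell_rear above 0.026 m), for 0.05 s.
2. the nozzle has sprung back up, the joint still open (value of joint nozzle below 0.001 m and horizontal distance between cell_front and cell_rear above 0.026 m), for 0.1 s.
3. the jaw pad bears on the front half and has closed the joint (horizontal distance between cell_front and cell_rear below 0.0215 m and value of joint pad above 0.002 m and contact force between pad and cell_front above 2 N), for 0.1 s.
At the end, for the whole second after the job is handed in: Program ends holding: the robot presses the trigger (over 1 N, 0.04 rad or more in), pad pressed in 4.5 to 11.5 mm and bearing on the front half, halves closed within 1.5 mm, square within 0.06 rad and pressed together with over 4 N, nozzle up (horizontal distance between cell_front and cell_rear below 0.0215 m and value of joint pad between 0.0045 and 0.0115 m and contact force between pad and cell_front above 4 N and contact force between cell_front and cell_rear above 4 N and angle between the x axis of cell_front and the x axis of clamp, either way round below 0.06 rad and value of joint trigger above 0.04 rad and contact force between any of the fingers, the arm and trigger above 1 N and value of joint nozzle below 0.001 m); the arm keeps its last pose, push and grip.
It fails at once if the pad is pressed fully home (over 11.7 mm): the cell cracks (value of joint pad above 0.0117 m).
It fails at once if the robot touches the cell (contact force between any of the fingers, the arm and cell_front above 0.5 N or contact force between any of the fingers, the arm and cell_rear above 0.5 N).
It fails at once if the robot pushes the rod or jaw directly (contact force between any of the fingers, the arm and rod above 0.5 N).
It fails at once if the glue bottle, flask or beaker is moved more than 30 mm (distance of any of glue_bottle, flask, beaker from where it was at the start of the episode above 0.03 m).
It also fails if it takes over 61 s, if anything falls off the work surface, if the arm or the gripper's body presses on something with over 40 N, if the wrist force passes 120 N, or if a joint passes its speed limit or range.

## Working session

There is one attempt and no reset: what is moved stays moved. The work goes in short steps, Python scripts to look and compute and a tool call to move; the robot and the scene stay as the last step left them, time stands still between calls to the robot, and variables do not carry over. Pictures are saved under pics/ and viewed, at most 10 in all, crops included, and the job is handed in when it is done.

```bash
mkdir -p pics
```

Create h.py:
```python
import numpy as np,cv2,pickle
from rig import get_obs,get_image
def snap(n,f):
    im=get_image(n);cv2.imwrite(f'pics/{f}.png',im['pixels'][:,:,::-1]);pickle.dump(im,open(f'pics/{f}.pkl','wb'));return im
def load(f): return pickle.load(open(f'pics/{f}.pkl','rb'))
def ray(im,u,v):
    d=np.array([(u-im['cx'])/im['fx'],(v-im['cy'])/im['fy']]);s=d.copy()
    for _ in range(30): s=d/(1+im['k1']*(s@s))
    R=cv2.Rodrigues(np.array(im['rvec'],float))[0];t=np.array(im['tvec'],float)
    r=R.T@np.array([s[0],s[1],1.]);return -R.T@t,r/np.linalg.norm(r)
def atz(im,u,v,z):
    c,r=ray(im,u,v);return c+r*(z-c[2])/r[2]
def tri(*obs):
    A=np.zeros((3,3));b=np.zeros(3);L=[]
    for im,u,v in obs:
        c,r=ray(im,u,v);P=np.eye(3)-np.outer(r,r);A+=P;b+=P@c;L.append((P,c))
    x=np.linalg.solve(A,b);return x,[np.linalg.norm(P@(x-c)) for P,c in L]
def proj(im,X):
    R=cv2.Rodrigues(np.array(im['rvec'],float))[0];p=R@np.array(X)+np.array(im['tvec'],float);s=p[:2]/p[2]
    s=s*(1+im['k1']*(s@s));return s*[im['fx'],im['fy']]+[im['cx'],im['cy']]
```

Run:
```python
from h import *
for n in['side','top']:
    im=snap(n,n+'0');print(n,im['fx'],im['k1'],ray(im,320,240))
print(get_obs())
```

```text
side 489.25526717513674 0.03894359457026351 (array([ 1.17037592, -0.05509411,  0.74835616]), array([-0.68312429,  0.11596022, -0.72103705]))
top 553.9028280825386 -0.15148113098400687 (array([0.40135775, 0.02935613, 1.02987616]), array([ 0.11238991,  0.02698339, -0.99329774]))
{'t': 0.1, 'qpos': array([ 6.15117026e+01,  1.79558924e+01,  8.58464034e+01,  4.39800872e-04,
        7.62603550e+01, -1.28019332e+01]), 'joint_velocities': array([ 0.00957607, -0.05737316, -0.01542483,  0.01617884,  0.08806502,
       -0.06577963]), 'joint_torque': array([ 2.19640700e-03, -4.02812433e+01, -2.52645046e+01,  6.95587113e-02,
        3.42628383e-02, -7.01685826e-05]), 'tcp_pos': array([0.14188774, 0.5052817 , 0.26024274]), 'ee_rot': array([-1.79939001e+02, -1.42987233e-02,  1.64313524e+02]), 'contact_force': array([ 0.3011151 , -0.31186191, -0.279719  ]), 'wrist_torque': array([-0.0201933 ,  0.04588598,  0.00822044]), 'grip_force': 0.0, 'finger_gap': 0.08806664164628022}
```

View pics/top0.png

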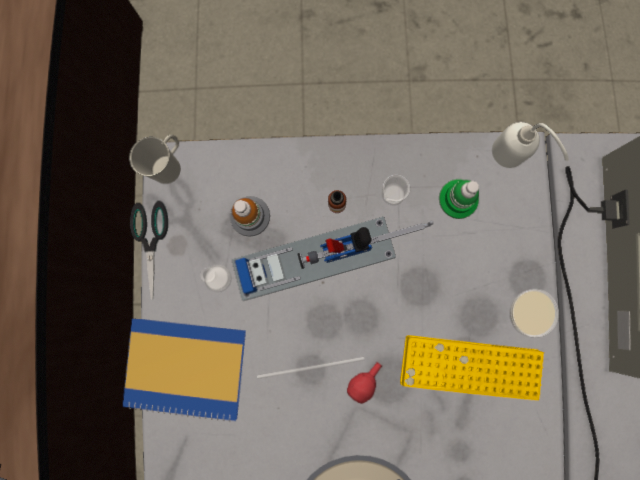

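View pics/side0.png

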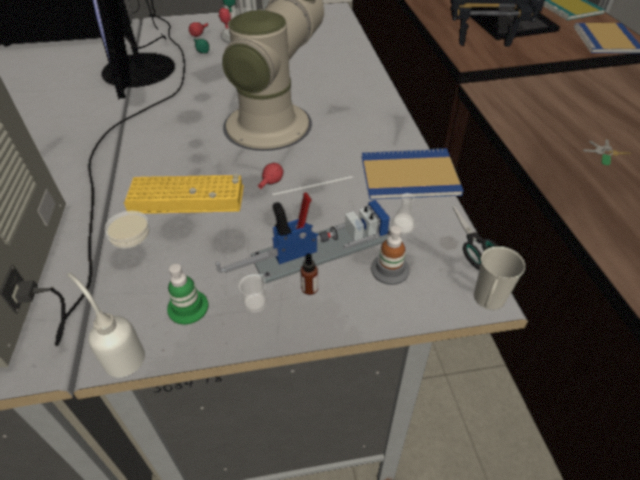

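The top view shows the clamp with its anvil at the left (about 247,275), the grip at (360,238), the trigger at (335,245) and the amber nozzle at (240,208). The side view shows the nozzle at (394,231), the trigger at (305,208) and the grip at (281,217). I'll zoom in on both.

Run:
```python
from h import *
a=load('top0');b=load('side0')
print(proj(a,[.142,.505,.26]),proj(b,[.142,.505,.26]),proj(a,[0,0,0]),proj(b,[0,0,0]))
print('nozzle',tri((a,240,208),(b,394,231)))
for u,v in[(233,262),(385,217),(395,258),(243,300)]:print(atz(a,u,v,.012))
c1=cv2.resize(a['pixels'][180:305,220:440],None,fx=3.6,fy=3.6,interpolation=cv2.INTER_CUBIC)[:, :, ::-1]
c2=cv2.resize(b['pixels'][180:290,210:420],None,fx=3.6,fy=3.6,interpolation=cv2.INTER_CUBIC)[:, :, ::-1]
cv2.imwrite('pics/ct.png',c1);cv2.imwrite('pics/cs.png',c2)
```

```text
[ 17.72063681 482.1541416 ] [485.80557198  34.70295298] [358.83111534 519.30590043] [267.27732622 124.30308553]
nozzle (array([0.56426975, 0.18785251, 0.10625602]), [np.float64(0.001401095750428853), np.float64(0.00140109575042883)])
[0.48013322 0.219423   0.012     ]
[ 0.55597632 -0.0649094   0.012     ]
[ 0.47908577 -0.08028299  0.012     ]
[0.40958302 0.20153305 0.012     ]
```

View pics/ct.png

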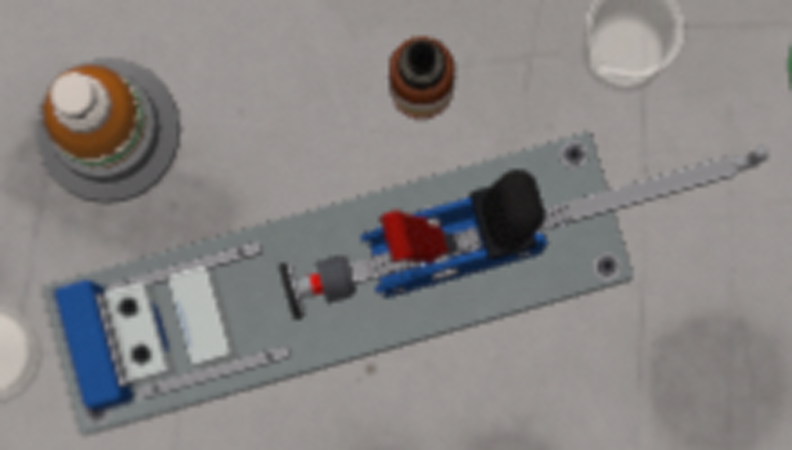

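View pics/cs.png

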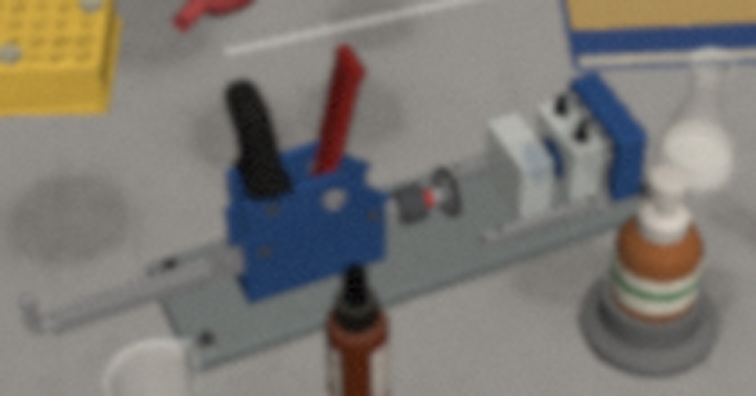

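Crops (crop pixels, 3.6× scale). Top: nozzle top (75,92), trigger end about (395,215)–(390,258), plate corners (45,290), (592,132), (632,278), (83,433). Side: nozzle top (669,180), trigger end (347,52), grip top (240,88). The joint is open, and the band is visible.

Create m.py:
```python
from h import *
a=load('top0');b=load('side0')
T=lambda x,y:(a,220+x/3.6-.36,180+y/3.6-.36)
S=lambda x,y:(b,210+x/3.6-.36,180+y/3.6-.36)
if __name__=='__main__':
    np.set_printoptions(precision=4,suppress=True)
    print('noz',*tri(T(75,92),S(669,178)))
    print('noz116',atz(*T(75,92),.116),atz(*S(669,178),.116))
    P=np.array([atz(*T(*p),.008)[:2] for p in[(45,290),(592,132),(632,278),(83,433)]]);print(P)
    print('plate-side corner',atz(*S(203,368),.008))
    c=P.mean(0);d=(P[0]+P[3]-P[1]-P[2]);d/=np.linalg.norm(d);print('ctr',c,'dir',d,np.degrees(np.arctan2(d[1],d[0])),np.linalg.norm(P[0]-P[1]),np.linalg.norm(P[1]-P[2]))
    n=np.array([-d[1],d[0]])
    def cl(x,y,z,o): return np.r_[o+d*x+n*y,z]
    anv=np.array([atz(*T(*p),.062)[:2] for p in[(96,282),(131,400)]]) # front face top edge
    print('anvil face along',(anv-c)@d,(anv-c)@n)
    o=c+d*(((anv-c)@d).mean()-.130);print('origin',o)
    th=.225
    for nm,X in dict(trigtop=(-.035+.084*np.sin(th),0,.075+.084*np.cos(th)),trigface=(-.035+.060*np.sin(th)+.0045,0,.075+.06*np.cos(th)),griptop=(-.0715,0,.156),anvL=(.13,.03,.062),pad=(.0,0,.034)).items():
        w=cl(*X,o);print(nm,w,'top',(proj(a,w)-[220,180])*3.6,'side',(proj(b,w)-[210,180])*3.6)
    # bystanders
    print('glue top',atz(*T(422,57),.1),'noz dist')
```

```bash
python3 m.py
```

```text
noz [0.5679 0.1871 0.1146] [np.float64(0.0001417016994137591), np.float64(0.00014170169941376986)]
noz116 [0.5676 0.1867 0.116 ] [0.5692 0.1867 0.116 ]
[[ 0.4839  0.2218]
 [ 0.5579 -0.0636]
 [ 0.4815 -0.0812]
 [ 0.4098  0.2028]]
plate-side corner [ 0.5607 -0.0588  0.008 ]
ctr [0.4833 0.0699] dir [-0.2481  0.9687] 104.3644354569418 0.2948463766345907 0.07843942912480598
anvil face along [0.1129 0.1113] [-0.0284  0.0319]
origin [0.4877 0.0526]
trigtop [0.4917 0.0368 0.1569] top [397.3427 233.8796] side [349.3486  52.9933]
trigface [0.492  0.036  0.1335] top [399.7555 238.6792] side [349.0479  87.5357]
griptop [ 0.5054 -0.0167  0.156 ] top [517.7076 199.657 ] side [248.7366  84.8297]
anvL [0.4264 0.1711 0.062 ] top [127.1701 395.4666] side [563.1722  76.0571]
pad [0.4877 0.0526 0.034 ] top [368.9612 267.9779] side [381.6162 210.2997]
glue top [0.5822 0.0239 0.1   ] noz dist
```

The predicted trigger, grip and anvil pixels match the pictures to about 2 px, and the nozzle triangulates to z 0.115 (given as 0.116). Next I work out the shift to 40 mm above the nozzle with the tool x axis along the clamp.

Add to h.py:
```python
from scipy.spatial.transform import Rotation as Ro
YAW=104.36; O=np.array([.4877,.0526]); D=np.array([-.2481,.9687])
def to(p,yaw=YAW):
    o=get_obs();R=Ro.from_euler('xyz',o['ee_rot'],degrees=True);G=Ro.from_euler('xyz',[180,0,yaw],degrees=True)
    print('t',round(o['t'],2),'tcp',o['tcp_pos'].round(4),'rot',o['ee_rot'].round(2),'F',o['contact_force'].round(2),'q6',o['qpos'][5].round(1))
    print('shift',R.inv().apply(np.array(p)-o['tcp_pos']).round(4),'rv',(R.inv()*G).as_rotvec(degrees=True).round(2))
```

```bash
python3 -c "
from h import *
to([.568,.187,.178])"
```

```text
t 0.1 tcp [0.1419 0.5053 0.2602] rot [-1.7994e+02 -1.0000e-02  1.6431e+02] F [ 0.3  -0.31 -0.28] q6 -12.8
shift [-0.4963 -0.1911  0.0823] rv [-6.000e-02  2.000e-02  5.995e+01]
```

Request:
{"api": "creep_tool", "payload": {"moves": [-0.046,-0.018,0.004,0,0,6,0,-0.092,-0.035,0.008,0,0,12,0,-0.138,-0.053,0.012,0,0,18,0,-0.184,-0.071,0.016,0,0,24,0,-0.23,-0.089,0.02,0,0,30,0,-0.276,-0.106,0.024,0,0,36,0,-0.322,-0.124,0.028,0,0,42,0,-0.368,-0.142,0.032,0,0,48,0,-0.414,-0.159,0.036,0,0,54,0,-0.46,-0.177,0.04,0,0,60,0]}}

```text
t: 1.1
tcp_pos: [0.5383, 0.2091, 0.2203]
ee_rot: [-180.0, -0.0, 104.1]
contact_force: [-0.5, -0.5, 0.5]
finger_gap: 0.0103
grip_force: 0.0
```

Request:
{"api": "creep_tool", "payload": {"moves": [0,0,0,0,0,0,0,0,0,0,0,0,0,0]}}

```text
t: 1.3
tcp_pos: [0.537, 0.2101, 0.22]
ee_rot: [-179.9, -0.0, 104.3]
contact_force: [-0.9, 0.4, 0.4]
finger_gap: 0.0006
grip_force: 0.0
```

```bash
python3 -c "
from h import *
to([.568,.187,.168])"
```

```text
t 1.3 tcp [0.537  0.2101 0.22  ] rot [-1.7991e+02 -2.0000e-02  1.0426e+02] F [-0.93  0.43  0.38] q6 -4.5
shift [-0.03    0.0244  0.0519] rv [-0.09 -0.02 -0.1 ]
```

Request:
{"api": "creep_tool", "payload": {"moves": [-0.015,0.012,0.02,0,0,0,0,-0.03,0.0244,0.045,0,0,0,0,-0.03,0.0244,0.052,0,0,0,0,-0.03,0.0244,0.052,0,0,0,0,-0.03,0.0244,0.052,0,0,0,0]}}

```text
t: 1.8
tcp_pos: [0.5675, 0.1888, 0.1699]
ee_rot: [179.9, -0.0, 104.4]
contact_force: [0.2, 0.3, -0.0]
finger_gap: 0.0005
grip_force: 0.0
```

Run:
```python
from h import *
to([.568,.187,.132])
im=snap('side','side1');t=snap('top','top1');w=snap('wrist','w1')
c=[cv2.resize(i['pixels'][y:y+120,x:x+160],(400,300),interpolation=cv2.INTER_CUBIC) for i,x,y in((im,310,140),(t,160,150))]
cv2.imwrite('pics/c1.png',np.vstack([np.hstack(c),np.hstack([cv2.resize(w['pixels'],(400,300)),c[0]*0])])[:,:,::-1])
```

```text
t 1.8 tcp [0.5675 0.1888 0.1699] rot [179.93  -0.   104.4 ] F [ 0.16  0.32 -0.01] q6 -7.2
shift [-0.0018  0.      0.0379] rv [ 0.07 -0.    0.04]
```

View pics/c1.png

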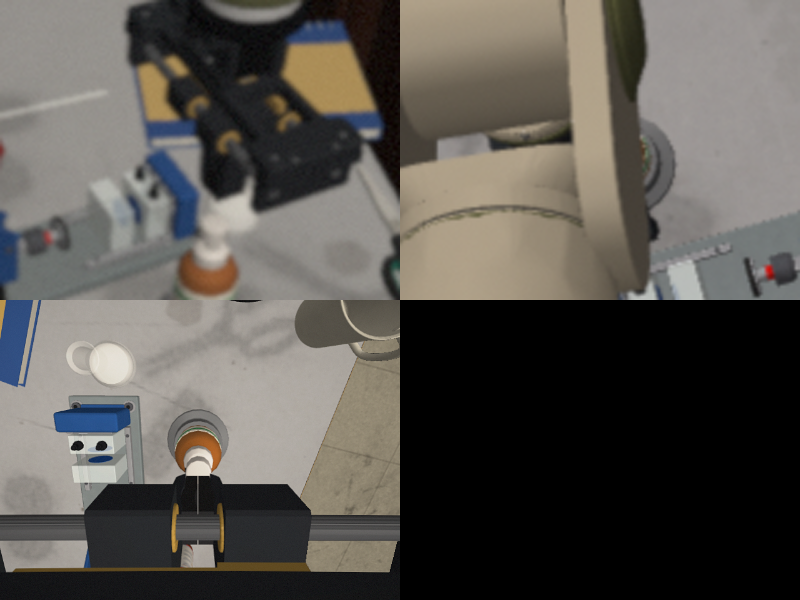

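The wrist view has the nozzle at (198,465), in line with the finger seam at (198,500). The side view has the fingers just above it. I press down.

Request:
{"api": "creep_tool", "payload": {"moves": [-0.0015,0,0.015,0,0,0,0,-0.0015,0,0.03,0,0,0,0,-0.0015,0,0.03,0,0,0,0]}}

```text
t: 2.25
tcp_pos: [0.5678, 0.1863, 0.138]
ee_rot: [-179.9, -0.0, 104.3]
contact_force: [-1.8, 0.5, 1.5]
finger_gap: 0.0005
grip_force: 0.9
```

Request:
{"api": "creep_tool", "payload": {"moves": [0,0,0.003,0,0,0,0,0,0,0.006,0,0,0,0,0,0,0.006,0,0,0,0]}}

```text
t: 2.55
tcp_pos: [0.5685, 0.1864, 0.1333]
ee_rot: [179.9, -0.0, 104.3]
contact_force: [-2.1, 1.0, 5.1]
finger_gap: 0.0008
grip_force: 2.0
```

Request:
{"api": "creep_tool", "payload": {"moves": [0,0,0.002,0,0,0,0,0,0,0.002,0,0,0,0]}}

```text
t: 2.75
tcp_pos: [0.5686, 0.1864, 0.1323]
ee_rot: [179.9, -0.0, 104.3]
contact_force: [-5.5, 1.0, 13.2]
finger_gap: 0.0006
grip_force: 6.4
```

Request:
{"api": "creep_tool", "payload": {"moves": [0,0,0.0005,0,0,0,0,0,0,-0.02,0,0,0,0,0,0,-0.06,0,0,0,0,0,0,-0.06,0,0,0,0,0,0,-0.06,0,0,0,0]}}

```text
t: 3.25
tcp_pos: [0.5686, 0.1861, 0.191]
ee_rot: [179.9, 0.0, 104.3]
contact_force: [0.1, 0.2, -1.2]
finger_gap: 0.0007
grip_force: 0.0
```

```bash
python3 -c "
from h import *
to([*(O+D*.018),.19])"
```

```text
t 3.25 tcp [0.5686 0.1861 0.191 ] rot [1.7993e+02 2.0000e-02 1.0431e+02] F [ 0.15  0.18 -1.18] q6 -7.4
shift [-0.0914 -0.1114  0.0009] rv [ 0.07  0.02 -0.05]
```

Request:
{"api": "creep_tool", "payload": {"moves": [-0.03,-0.037,0,0,0,0,0,-0.06,-0.074,0,0,0,0,0,-0.0914,-0.1114,0,0,0,0,0,-0.0914,-0.1114,0,0,0,0,0,-0.0914,-0.1114,0,0,0,0,0]}}

```text
t: 3.75
tcp_pos: [0.4828, 0.0697, 0.1901]
ee_rot: [-180.0, -0.0, 104.2]
contact_force: [0.1, 0.3, -0.4]
finger_gap: 0.0003
grip_force: 0.0
```

Request:
{"api": "creep_tool", "payload": {"moves": [0,0,0.02,0,0,0,0,0,0,0.04,0,0,0,0,0,0,0.057,0,0,0,0,0,0,0.057,0,0,0,0,0,0,0.057,0,0,0,0]}}

```text
t: 4.25
tcp_pos: [0.4835, 0.0707, 0.1337]
ee_rot: [-180.0, -0.0, 104.4]
contact_force: [-0.5, 0.2, 0.7]
finger_gap: 0.0004
grip_force: 0.0
```

```bash
python3 - <<'E'
from h import *
to([*(O+D*.018),.134])
im=snap('side','side2');w=snap('wrist','w2')
cv2.imwrite('pics/c2.png',np.hstack([cv2.resize(im['pixels'][140:290,250:400],(400,400),interpolation=cv2.INTER_CUBIC),cv2.resize(w['pixels'],(400,400))])[:,:,::-1])
E
```

```text
t 4.25 tcp [0.4835 0.0707 0.1337] rot [-1.7998e+02 -1.0000e-02  1.0437e+02] F [-0.46  0.21  0.71] q6 -19.8
shift [-0.0006 -0.0005 -0.0003] rv [-0.02 -0.01  0.01]
```

View pics/c2.png

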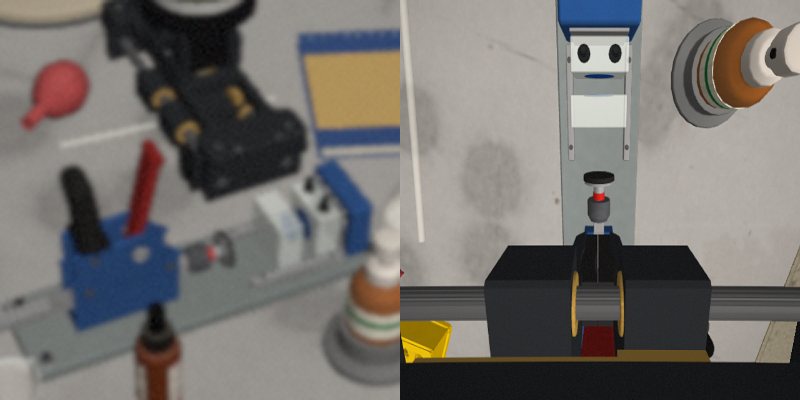

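The wrist view shows the closed fingers centred in front of the red trigger (600,340), with pad (598,178), band (598,195) and cell halves (600,110)/(600,60) all in view. The nozzle is up and the joint open. I raise 16 mm for a better lever arm and make the first stroke.

Request:
{"api": "creep_tool", "payload": {"moves": [0,0,-0.016,0,0,0,0,-0.012,0,-0.016,0,0,0,0,-0.022,0,-0.016,0,0,0,0,-0.028,0,-0.016,0,0,0,0,-0.028,0,-0.016,0,0,0,0]}}

```text
t: 4.85
tcp_pos: [0.4902, 0.0422, 0.1496]
ee_rot: [180.0, -0.0, 104.2]
contact_force: [-0.3, 3.2, 1.9]
finger_gap: 0.0002
grip_force: 1.1
```

Request:
{"api": "creep_tool", "payload": {"moves": [-0.004,0,0,0,0,0,0,-0.008,0,0,0,0,0,0,-0.012,0,0,0,0,0,0,-0.016,0,0,0,0,0,0,-0.02,0,0,0,0,0,0,-0.02,0,0,0,0,0,0]}}

```text
t: 5.45
tcp_pos: [0.4948, 0.0234, 0.1494]
ee_rot: [-180.0, -0.1, 104.3]
contact_force: [-0.1, 5.5, 2.8]
finger_gap: 0.0002
grip_force: 3.0
```

Run:
```python
from h import *
to([*(O+D*-.0325),.150]);w=snap('wrist','w3')
cv2.imwrite('pics/c3.png',w['pixels'][:320,200:440,::-1])
```

```text
t 5.45 tcp [0.4948 0.0234 0.1494] rot [-1.7997e+02 -6.0000e-02  1.0428e+02] F [-0.05  5.51  2.85] q6 -25.2
shift [-0.0025  0.0003 -0.0006] rv [-0.03 -0.06 -0.08]
```

View pics/c3.png

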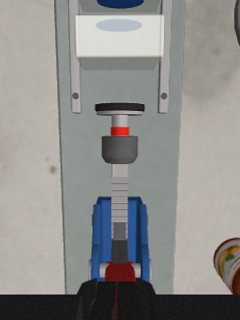

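The wrist picture shows pad front edge at (320,103), band at (320,131), and the front half's near top edge at about (320,43). The rod is advancing. I convert these to clamp coordinates.

Add to h.py:
```python
def cx(im,u,v,z): return ((atz(im,u,v,z)[:2]-O)@D).round(4)
def state(f):
    im=snap('wrist',f);p=im['pixels'].astype(int)
    red=(p[:260,300:340,0]>150)&(p[:260,300:340,1]<90)&(p[:260,300:340,2]<90)
    ys,xs=np.nonzero(red);print('band px',len(ys),(ys.min(),ys.max()) if len(ys) else '')
    return im
```

Run:
```python
from h import *
w=load('w2');print('before: pad',cx(w,318,208,.049))
w=load('w3');print('pad',cx(w,320,103,.049),'front near face',cx(w,320,43,.056),cx(w,320,62,.014),'front far/rear near',cx(w,320,15,.056),cx(w,320,6,.056))
p=w['pixels'].astype(int);print([tuple(p[v,322]) for v in range(0,150,4)])
```

```text
before: pad 0.0455
pad 0.0535 front near face 0.0824 0.0802 front far/rear near 0.0953 0.0993
[(np.int64(19), np.int64(44), np.int64(85)), (np.int64(11), np.int64(41), np.int64(81)), (np.int64(61), np.int64(76), np.int64(97)), (np.int64(131), np.int64(136), np.int64(132)), (np.int64(217), np.int64(221), np.int64(212)), (np.int64(182), np.int64(193), np.int64(199)), (np.int64(181), np.int64(192), np.int64(197)), (np.int64(181), np.int64(190), np.int64(196)), (np.int64(213), np.int64(217), np.int64(212)), (np.int64(219), np.int64(222), np.int64(216)), (np.int64(219), np.int64(221), np.int64(214)), (np.int64(218), np.int64(220), np.int64(212)), (np.int64(217), np.int64(219), np.int64(212)), (np.int64(219), np.int64(221), np.int64(213)), (np.int64(178), np.int64(180), np.int64(174)), (np.int64(124), np.int64(127), np.int64(124)), (np.int64(125), np.int64(128), np.int64(123)), (np.int64(123), np.int64(126), np.int64(121)), (np.int64(142), np.int64(149), np.int64(144)), (np.int64(141), np.int64(145), np.int64(141)), (np.int64(138), np.int64(141), np.int64(138)), (np.int64(139), np.int64(146), np.int64(142)), (np.int64(138), np.int64(144), np.int64(139)), (np.int64(137), np.int64(143), np.int64(139)), (np.int64(141), np.int64(146), np.int64(141)), (np.int64(140), np.int64(147), np.int64(142)), (np.int64(42), np.int64(39), np.int64(37)), (np.int64(45), np.int64(42), np.int64(40)), (np.int64(166), np.int64(165), np.int64(161)), (np.int64(182), np.int64(185), np.int64(180)), (np.int64(180), np.int64(183), np.int64(181)), (np.int64(178), np.int64(180), np.int64(180)), (np.int64(229), np.int64(36), np.int64(25)), (np.int64(229), np.int64(39), np.int64(32)), (np.int64(107), np.int64(74), np.int64(74)), (np.int64(86), np.int64(88), np.int64(92)), (np.int64(90), np.int64(89), np.int64(92)), (np.int64(95), np.int64(93), np.int64(96))]
```

The pad is about 27 mm from the front half, and the joint gap is about 10 mm, so about 37 mm to closure. I finish this stroke and do two more.

Request:
{"api": "creep_tool", "payload": {"moves": [-0.003,0,0,0,0,0,0,-0.003,0,0,0,0,0,0,0.01,0,0,0,0,0,0,0.025,0,0,0,0,0,0,0.031,0,0,0,0,0,0,0.031,0,0,0,0,0,0,0.031,0,0,0,0,0,0]}}

```text
t: 6.2
tcp_pos: [0.4873, 0.0536, 0.1498]
ee_rot: [180.0, 0.0, 104.3]
contact_force: [1.2, -0.2, 0.6]
finger_gap: 0.0007
grip_force: 0.0
```

Request:
{"api": "creep_tool", "payload": {"moves": [-0.004,0,0,0,0,0,0,-0.009,0,0,0,0,0,0,-0.014,0,0,0,0,0,0,-0.019,0,0,0,0,0,0,-0.024,0,0,0,0,0,0,-0.029,0,0,0,0,0,0,-0.034,0,0,0,0,0,0,-0.034,0,0,0,0,0,0,-0.034,0,0,0,0,0,0]}}

```text
t: 7.1
tcp_pos: [0.4956, 0.0206, 0.1494]
ee_rot: [-180.0, -0.1, 104.3]
contact_force: [0.6, 6.3, 1.3]
finger_gap: 0.0004
grip_force: 3.1
```

Run:
```python
from h import *
im=state('w4');p=im['pixels'].astype(int);print('padcol',[(v,p[v,322].sum()//3) for v in range(20,130,3)])
```

```text
band px 133 (np.int64(97), np.int64(105))
padcol [(20, np.int64(189)), (23, np.int64(188)), (26, np.int64(207)), (29, np.int64(217)), (32, np.int64(217)), (35, np.int64(217)), (38, np.int64(217)), (41, np.int64(216)), (44, np.int64(216)), (47, np.int64(219)), (50, np.int64(169)), (53, np.int64(124)), (56, np.int64(122)), (59, np.int64(124)), (62, np.int64(122)), (65, np.int64(142)), (68, np.int64(142)), (71, np.int64(31)), (74, np.int64(38)), (77, np.int64(32)), (80, np.int64(166)), (83, np.int64(70)), (86, np.int64(180)), (89, np.int64(180)), (92, np.int64(178)), (95, np.int64(181)), (98, np.int64(95)), (101, np.int64(100)), (104, np.int64(100)), (107, np.int64(90)), (110, np.int64(89)), (113, np.int64(87)), (116, np.int64(92)), (119, np.int64(97)), (122, np.int64(95)), (125, np.int64(95)), (128, np.int64(89))]
```

Request:
{"api": "creep_tool", "payload": {"moves": [0.01,0,0,0,0,0,0,0.025,0,0,0,0,0,0,0.034,0,0,0,0,0,0,0.034,0,0,0,0,0,0,0.034,0,0,0,0,0,0]}}

```text
t: 7.65
tcp_pos: [0.4873, 0.0537, 0.1498]
ee_rot: [180.0, 0.0, 104.4]
contact_force: [-0.0, -0.7, 0.0]
finger_gap: 0.0004
grip_force: 0.0
```

Request:
{"api": "creep_tool", "payload": {"moves": [-0.004,0,0,0,0,0,0,-0.009,0,0,0,0,0,0,-0.014,0,0,0,0,0,0,-0.019,0,0,0,0,0,0,-0.024,0,0,0,0,0,0,-0.029,0,0,0,0,0,0,-0.034,0,0,0,0,0,0,-0.034,0,0,0,0,0,0,-0.034,0,0,0,0,0,0]}}

```text
t: 8.55
tcp_pos: [0.4956, 0.0207, 0.1494]
ee_rot: [-180.0, -0.1, 104.3]
contact_force: [-0.5, 6.1, 0.1]
finger_gap: 0.0009
grip_force: 3.2
```

Run:
```python
from h import *
w=load('w4');print(cx(w,320,70,.049),cx(w,320,51,.012))
im=state('w5');p=im['pixels'].astype(int);print('padcol',[(v,p[v,322].sum()//3) for v in range(20,90,2)])
for v in (36,40,44,48):print(v,cx(im,320,v,.049))
```

```text
0.0676 0.0839
band px 121 (np.int64(75), np.int64(83))
padcol [(20, np.int64(212)), (22, np.int64(217)), (24, np.int64(216)), (26, np.int64(216)), (28, np.int64(216)), (30, np.int64(218)), (32, np.int64(217)), (34, np.int64(216)), (36, np.int64(217)), (38, np.int64(216)), (40, np.int64(217)), (42, np.int64(186)), (44, np.int64(122)), (46, np.int64(113)), (48, np.int64(37)), (50, np.int64(41)), (52, np.int64(41)), (54, np.int64(36)), (56, np.int64(162)), (58, np.int64(153)), (60, np.int64(72)), (62, np.int64(141)), (64, np.int64(176)), (66, np.int64(176)), (68, np.int64(175)), (70, np.int64(176)), (72, np.int64(177)), (74, np.int64(175)), (76, np.int64(95)), (78, np.int64(98)), (80, np.int64(98)), (82, np.int64(100)), (84, np.int64(86)), (86, np.int64(89)), (88, np.int64(88))]
36 0.0843
40 0.0824
44 0.0804
48 0.0785
```

The pad is at about 0.079, moving 11.4 mm per stroke. One more full stroke should just close the joint, well short of the pad limit, and I'll look after it.

Request:
{"api": "creep_tool", "payload": {"moves": [0.01,0,0,0,0,0,0,0.025,0,0,0,0,0,0,0.034,0,0,0,0,0,0,0.034,0,0,0,0,0,0,0.034,0,0,0,0,0,0]}}

```text
t: 9.1
tcp_pos: [0.4873, 0.0537, 0.1498]
ee_rot: [180.0, 0.0, 104.4]
contact_force: [0.6, 0.1, 0.5]
finger_gap: 0.0005
grip_force: 0.0
```

Request:
{"api": "creep_tool", "payload": {"moves": [-0.004,0,0,0,0,0,0,-0.009,0,0,0,0,0,0,-0.014,0,0,0,0,0,0,-0.019,0,0,0,0,0,0,-0.022,0,0,0,0,0,0,-0.024,0,0,0,0,0,0,-0.024,0,0,0,0,0,0]}}

```text
t: 9.8
tcp_pos: [0.4934, 0.0301, 0.1498]
ee_rot: [180.0, -0.0, 104.3]
contact_force: [-1.1, 4.5, 3.7]
finger_gap: 0.0005
grip_force: 2.0
```

Request:
{"api": "creep_tool", "payload": {"moves": [-0.002,0,0,0,0,0,0,-0.004,0,0,0,0,0,0,-0.004,0,0,0,0,0,0]}}

```text
t: 10.1
tcp_pos: [0.4942, 0.0268, 0.1498]
ee_rot: [180.0, -0.0, 104.3]
contact_force: [-0.9, 5.3, 5.2]
finger_gap: 0.0005
grip_force: 3.3
```

Request:
{"api": "creep_tool", "payload": {"moves": [-0.002,0,0,0,0,0,0,-0.004,0,0,0,0,0,0,-0.006,0,0,0,0,0,0,-0.006,0,0,0,0,0,0]}}

```text
t: 10.5
tcp_pos: [0.4955, 0.0212, 0.1495]
ee_rot: [-180.0, -0.1, 104.3]
contact_force: [-0.0, 7.2, 1.2]
finger_gap: 0.0005
grip_force: 3.8
```

Run:
```python
from h import *
im=state('w6');cv2.imwrite('pics/c6.png',cv2.resize(im['pixels'][:200,240:400,::-1],None,fx=3,fy=3,interpolation=cv2.INTER_CUBIC))
```

```text
band px 87 (np.int64(56), np.int64(62))
```

View pics/c6.png

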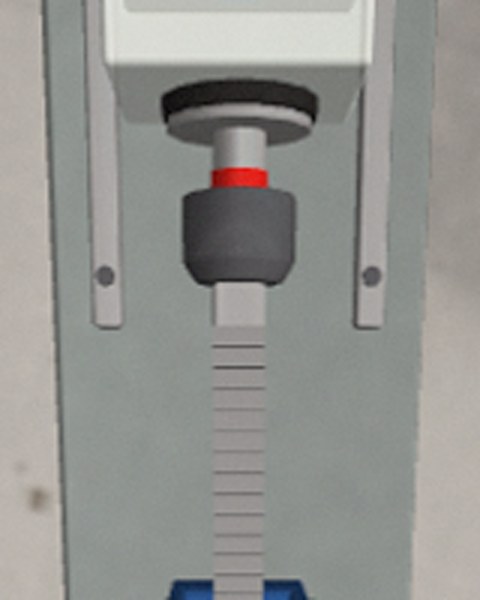

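The pad bears on the front half at crop (240,85), and the band has narrowed from 9 to 7 rows. I release and make the next stroke in small steps, watching band and force.

Request:
{"api": "creep_tool", "payload": {"moves": [0.01,0,0,0,0,0,0,0.025,0,0,0,0,0,0,0.034,0,0,0,0,0,0,0.034,0,0,0,0,0,0,0.034,0,0,0,0,0,0]}}

```text
t: 11.05
tcp_pos: [0.4873, 0.0537, 0.1497]
ee_rot: [180.0, 0.0, 104.4]
contact_force: [0.3, 0.1, 0.5]
finger_gap: 0.0003
grip_force: 0.0
```

```bash
python3 -c "
from h import *
state('w7')"
```

```text
band px 123 (np.int64(118), np.int64(126))
```

Request:
{"api": "creep_tool", "payload": {"moves": [-0.004,0,0,0,0,0,0,-0.008,0,0,0,0,0,0,-0.012,0,0,0,0,0,0,-0.012,0,0,0,0,0,0]}}

```text
t: 11.5
tcp_pos: [0.4905, 0.0418, 0.1502]
ee_rot: [180.0, -0.1, 104.3]
contact_force: [-1.2, 6.2, 5.4]
finger_gap: 0.0007
grip_force: 3.0
```

```bash
python3 -c "
from h import *
state('w8')"
```

```text
band px 27 (np.int64(96), np.int64(97))
```

Request:
{"api": "creep_tool", "payload": {"moves": [-0.002,0,0,0,0,0,0,-0.003,0,0,0,0,0,0,-0.003,0,0,0,0,0,0]}}

```text
t: 11.85
tcp_pos: [0.4912, 0.0392, 0.1503]
ee_rot: [179.9, -0.1, 104.3]
contact_force: [-1.4, 6.5, 6.4]
finger_gap: 0.0002
grip_force: 3.6
```

```bash
python3 -c "
from h import *
state('w9')"
```

```text
band px 7 (np.int64(91), np.int64(91))
```

Only 7 band pixels are left, so the pad is near 4.5 mm. About 7 mm more finger travel gives about 3 mm more pad.

Request:
{"api": "creep_tool", "payload": {"moves": [-0.002,0,0,0,0,0,0,-0.003,0,0,0,0,0,0,-0.003,0,0,0,0,0,0]}}

```text
t: 12.2
tcp_pos: [0.4919, 0.0363, 0.1504]
ee_rot: [179.9, -0.1, 104.3]
contact_force: [-1.6, 7.3, 8.1]
finger_gap: 0.0001
grip_force: 3.9
```

Request:
{"api": "creep_tool", "payload": {"moves": [-0.002,0,0,0,0,0,0,-0.003,0,0,0,0,0,0,-0.003,0,0,0,0,0,0,-0.003,0,0,0,0,0,0]}}

```text
t: 12.6
tcp_pos: [0.4927, 0.0336, 0.1504]
ee_rot: [179.9, -0.1, 104.3]
contact_force: [-3.1, 7.4, 7.5]
finger_gap: 0.0004
grip_force: 4.0
```

Run:
```python
from h import *
im=state('w10');cv2.imwrite('pics/c10.png',cv2.resize(im['pixels'][:200,240:400,::-1],None,fx=3,fy=3,interpolation=cv2.INTER_CUBIC))
to([*(O+D*-.02),.15])
```

```text
band px 0 
t 12.65 tcp [0.4927 0.0336 0.1504] rot [ 1.7993e+02 -7.0000e-02  1.0429e+02] F [-2.67  7.42  7.82] q6 -24.1
shift [-0.0003 -0.0001  0.0004] rv [ 0.07 -0.07 -0.07]
```

View pics/c10.png

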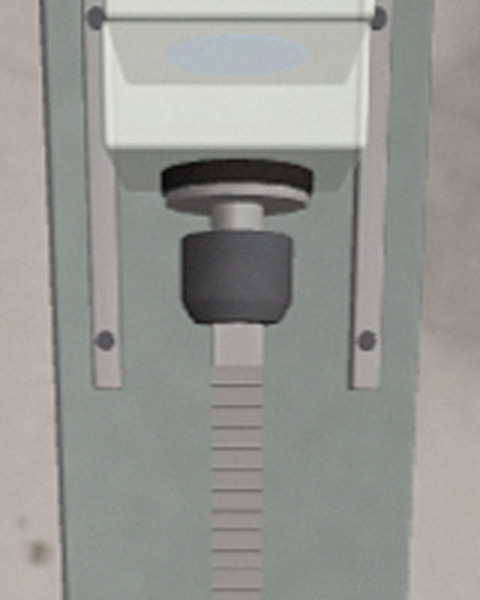

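The band is out of sight. The pad sits square on the front half, with the stem still showing a little at crop (236,218). I estimate pad travel against the free state (w5) and the front half's position.

Run:
```python
from h import *
for f in('w4','w5','w6','w9','w10'):
    im=load(f);p=im['pixels'].astype(float).mean(2)[:,314:326].mean(1)
    print(f,[int(x) for x in p[20:130]] if f in('w5','w10') else '')
im=load('w5');print(cx(im,320,47.2,.049)-cx(im,320,84,.046))
im=load('w10');print(cx(im,320,54,.049)-cx(im,320,77.5,.046),'near face',cx(im,320,27.7,.056),cx(im,320,50,.012),'joint line',cx(im,320,6,.056), 'pad',cx(im,320,54,.049))
s=snap('side','s10');cv2.imwrite('pics/s10.png',cv2.resize(s['pixels'][180:260,290:400,::-1],None,fx=7,fy=7,interpolation=cv2.INTER_CUBIC))
```

```text
w4 
w5 [213, 217, 216, 216, 216, 216, 216, 216, 216, 216, 216, 216, 216, 216, 216, 215, 216, 216, 216, 216, 217, 210, 187, 154, 122, 125, 114, 69, 33, 36, 38, 38, 39, 35, 34, 92, 158, 156, 148, 105, 70, 80, 122, 160, 156, 156, 156, 156, 156, 156, 156, 157, 157, 157, 156, 111, 86, 88, 90, 90, 90, 90, 90, 78, 84, 85, 85, 85, 84, 85, 85, 86, 86, 87, 88, 89, 89, 90, 90, 90, 90, 89, 88, 88, 90, 87, 85, 78, 77, 79, 78, 78, 77, 47, 148, 171, 167, 167, 167, 167, 167, 167, 167, 166, 168, 167, 167, 168, 153, 147]
w6 
w9 
w10 [185, 185, 185, 185, 185, 185, 184, 183, 202, 215, 214, 214, 214, 213, 214, 213, 213, 213, 213, 213, 213, 212, 212, 213, 212, 213, 214, 207, 183, 152, 119, 124, 109, 36, 35, 36, 37, 37, 37, 31, 58, 128, 156, 154, 140, 65, 74, 107, 161, 158, 157, 156, 157, 157, 158, 157, 128, 78, 83, 84, 84, 85, 84, 84, 84, 86, 85, 86, 88, 89, 89, 89, 89, 88, 88, 88, 87, 89, 87, 84, 79, 77, 78, 78, 78, 80, 62, 83, 162, 165, 164, 164, 164, 163, 163, 164, 164, 163, 164, 164, 164, 160, 144, 144, 144, 145, 145, 154, 107, 140]
0.018099999999999998
0.011399999999999993 near face 0.1 0.0979 joint line 0.1099 pad 0.089
```

View pics/s10.png

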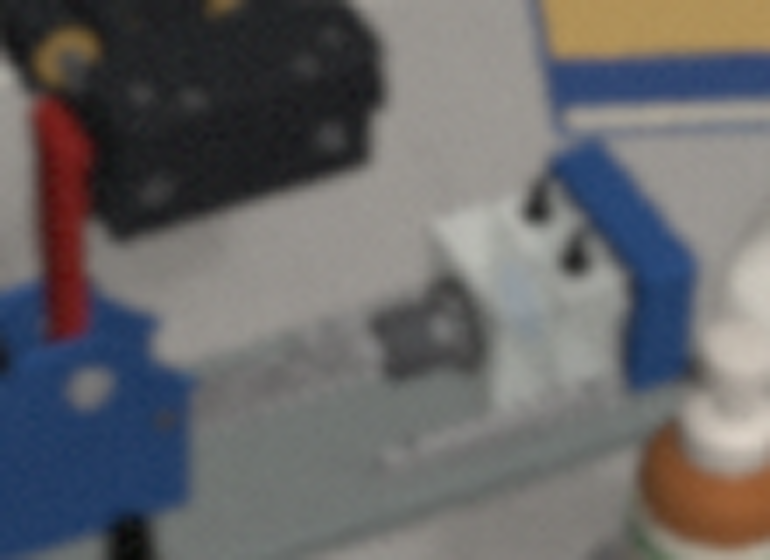

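The side view shows the halves closed up against the anvil, the pad bearing and the nozzle up. Two estimates put the pad at about 6.7 mm, inside 4.5–11.5 mm, with the trigger held. I hand in.

Request:
{"api": "creep_tool", "payload": {"moves": [0,0,0,0,0,0,0,0,0,0,0,0,0,0,0,0,0,0,0,0,0]}}

```text
t: 13.0
tcp_pos: [0.4927, 0.0336, 0.1504]
ee_rot: [179.9, -0.1, 104.3]
contact_force: [-2.2, 7.6, 7.7]
finger_gap: 0.0002
grip_force: 4.0
```

```bash
python3 -c "
from h import *
state('w11')
from rig import close_job
print(close_job())"
```

```text
band px 0 
the job is handed in; nothing more can be done
None
```

The job is handed in at about 13 s of the 61 s: I pressed the nozzle and let it spring back while the joint was open, then pumped the joint closed with the trigger, which is still held in; the red band is out of sight and the pad is pressed in about 6.7 mm by my estimate (the hand-in returned no verdict).

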